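Open the child-resistant tablet jar

ROBOT

A 6-joint arm with a two-finger parallel gripper is mounted at the origin on a cart in front of the work surface, level with it; the furniture and walls round the work are solid. World frame = base frame: x ahead of the robot, y to its left, z up, the work surface at z = 0. Lengths are in mm, angles in degrees, forces in N, time in s.
With the tool pointing down it reaches from about 350 to 850 mm from the base axis. Payload 8.1 kg.
Tool frame: the origin (TCP) lies at the very end of the fingers, on their centre line; the grasp point (between the pads) lies 19 mm behind it (pinch_z is the z of the grasp point in the tool frame, in mm); z points along the fingers, y is the direction in which the jaws open and shut (so a half turn about z gives the same grasp; the last joint's range is limited). The gripper opens to 85 mm and grips with 20 to 120 N. Pads are 22 mm wide; open, the fingers measure 114 mm over their backs; the gripper's body (76 mm by 85 mm) begins 54 mm behind the grasp point. The pads swing forward as they close: fully open they stand 13 mm farther back than shut.
Start: joints at [-71.7, 7.471, 85.268, -0, 87.261, -4.893], TCP at [236.321, -551.505, 231.292] pointing down, gripper open.
Joint ranges: [-169.43, 169.43], [-51.17, 129.36], [1.28, 143.12], [-76.62, 256.62], [0, 156.53], [-152.29, 152.29]. Speed limits (degrees/s): [136.94, 136.94, 159.86, 180, 180, 180].

INTERFACE

Orientations are given as [roll, pitch, yaw] about the fixed x, y, z axes, in that order (R = Rz(yaw) Ry(pitch) Rx(roll)).
In Python, from bench import * gives the robot as it stands.
- The arm moves only by the shell command python3 -m creep 'ROWS' [FORCE]. ROWS is a JSON object of lists of equal length, an entry for each row: "translation": the shift along the tool's x, y, z in mm, a list of three; "rotation": the turn, a rotation vector about the tool's x, y, z in rad, a list of three; "claw": the finger opening in mm, from 0 to 85.4. In form: {"translation": [[dx, dy, dz], ...], "rotation": [[ax, ay, az], ...], "claw": [claw, ...]}. A call has 1 to 10 rows; each row shifts and turns the commanded pose from where the row before left it, along the tool's axes as they then stand; what a row does not reach is not made up. A row lasts 1/10 s, in which the tool goes at most 50 mm and 8.59 degrees, less where a joint would pass 70% of its speed; a pose out of reach is approached as far as the arm can. A call is refused whole if a number of a shift passes 50 or a number of a turn 0.15, either way. A call with a gripper value outside its range is refused whole. The fingers move at their own pace and stop on an object; FORCE is the grip in N (left out, the last holds). Time passes only in rows, so rows that do not move let the fingers close. It gives the time, the measured TCP pose, the force and the opening at its end, in the units of the state.
- sense(): the state, without advancing time (a new reading comes with each control period).
- snapshot(name): name is "side" or "top"; returns a dict with "frame" (384x512x3 uint8, red, green, blue), "intrinsics" (3x3 intrinsics, pixels), "dist" ([k1, k2, p1, p2, k3] as OpenCV has them; the pictures are not rectified), "extrinsics" (4x4, takes a point from camera to world coordinates). Camera axes: x right, y up, looking along -z (the intrinsics and any distortion apply to the point x, -y, -z); pixel columns grow to the right and rows downward; lengths in mm; the calibration is good to about 2 mm. A picture is of the moment at which its call begins. There is no depth.
- hand_in(): hands the job in, once; it reports no verdict.
The state is a dict: "time": time; "joint_pos": joint angles; "qd": joint speeds; "joint_efforts": joint torques, N m; "tool_pos": TCP position; "tcp_rot": TCP orientation; "ft_force": force on the tool from outside, world axes, zero at the start; "wrist_torque": the same for the moment, N m; "finger_gap": finger opening in mm.
Only numpy, scipy, OpenCV 4.12 (cv2) and the standard library are available. Lean on these libraries where they do the work, as an engineer would, in place of code of your own. Each camera call takes 0.05 s, during which the arm holds its last target.

TASK

Open the jar of dishwasher tablets: its red child-resistant cap only turns while it is pressed down, so press it down firmly until you feel it bottom, without forcing it, and turn it counter-clockwise (seen from above) until it is loose. Lift the cap off and set it gently, right side up, in the middle of the saucer, and let go. Leave the jar, the mug, the candle, the salt shaker and the pepper shaker where they are.

Things in the scene. Friction and masses are not known exactly. Their poses are not given: they have to be found in the camera images.
- jar: White round jar of dishwasher tablets with a green band, fixed to the counter by a black suction foot (114 mm across); body 100 mm across, rim of its neck 124 mm high. Origin: centre of the underside, z up. x axis: direction of the cap's wing when locked. Jar stands upright on the counter.
- cap: Loose red child-resistant cap, about 75 g: ribbed round skirt 66 mm across, 34 mm high, flat top with a wing across it (see wing_mid). Origin: centre of the skirt's lower edge (113 mm above the counter when locked), z up, x along the wing. A sprung liner inside holds it up in its lock with about 3 N, growing by 0.3 N per mm pressed.
- wing_mid (a point): Middle of the cap's wing, a straight upright grip 50 mm long (cap x), 14 mm thick (cap y), 20 mm high; 44 mm above the cap's origin. The wing's foot is the cap's flat top, 34 mm above the origin, with some 25 mm of flat on either side of the wing; its top is 54 mm above the origin.
- cap_lug (a point): One of two lugs inside the skirt, on the cap's +x and -x sides. Locked, they lie between stops and teeth with a few degrees of play. The teeth reach down 2 to 12 mm, different each time and hidden: the cap must be pressed farther down than that before it turns. Turning against the teeth counts as forcing, as does pressing with over 30 N.
- jar_rim (a point): Centre of the jar's rim. Just before the lugs clear the teeth, the cap's edge meets a stiff sprung collar (20 N/mm) on the neck, felt as a steep rise; it must be pressed on by 0.5 mm more: 18 to 23 N of push in all is right, kept up while turning. Turn it counter-clockwise from above, held down; past 40 degrees the teeth are behind, from 55 to 135 degrees it lifts straight off; 75 is good.
- saucer: White saucer with a blue ring, 200 mm across, 19 mm high at the rim, stuck to the counter (it does not slide); the flat middle is 100 mm across, its surface 7 to 9 mm above the counter. Origin: centre of the underside, z up.
- mug: Bystander: plain blue mug, 80 x 109 x 90 mm high, upright. Origin at the underside, z up.
- candle: Bystander: pale green candle in a glass, 76 mm across, 90 mm high. Origin: centre of the underside, z up.
- salt: Bystander: salt shaker, glass with dark contents and a grey top, 44 mm across, 90 mm high. Origin: centre of the underside, z up.
- shaker: Bystander: pepper shaker, glass with white contents and a grey top, 44 mm across, 90 mm high. Origin: centre of the underside, z up.
Things that resemble listed ones, but are neither listed nor needed, are in the scene too. There is more than one size of the cap; the one meant has the size given above.

How it is judged:
By the outcome, as a careful person would: the job done as asked, in the order asked, and still so for the second after the job is handed in, with the robot touching nothing.
It also fails if it takes over 58 s, if anything falls off the work surface, if the arm or the gripper's body presses on something with over 40 N, if the wrist force passes 120 N, or if a joint passes its speed limit or range.

## Working session

There is one attempt and no reset: what is moved stays moved. The work goes in short steps, Python scripts to look and compute and a shell command to move; the robot and the scene stay as the last step left them, time stands still between calls to the robot, and variables do not carry over. Pictures are saved under pics/ and viewed, and the job is handed in when it is done.

```bash
mkdir -p pics; ls
python3 - <<'E'
from bench import *
import cv2,numpy as np
s=sense();print(s)
for n in("top","side"):
    d=snapshot(n);cv2.imwrite(f"pics/{n}0.png",d["frame"][:,:,::-1]);print(n,d["intrinsics"],d["dist"],d["extrinsics"])
    np.savez(f"{n}0.npz",**d)
E
```

```text
pics
{'time': 0.0, 'joint_pos': array([-7.16992497e+01,  7.51668340e+00,  8.53279263e+01,  6.05904248e-04,
        8.72591367e+01, -4.89293096e+00]), 'qd': array([ 0.00831165, -0.00473912, -0.03629837,  0.03968756, -0.05931149,
        0.03980425]), 'joint_efforts': array([ 7.49521132e-05, -5.69395137e+01, -5.00557172e+01, -1.64583389e-04,
        1.46433525e-02, -1.67504402e-05]), 'tool_pos': array([ 236.1642142 , -550.99619065,  230.24094616]), 'tcp_rot': array([-1.79896683e+02, -9.45189820e-03,  2.31936432e+01]), 'ft_force': array([ 0.38137954, -0.71445819, -0.16568306]), 'wrist_torque': array([ 0.00065531, -0.00659382,  0.05873344]), 'finger_gap': 85.59225329808194}
top [[470.11555474   0.         249.32377511]
 [  0.         470.11555474 198.54323433]
 [  0.           0.           1.        ]] [0.03179753 0.         0.         0.         0.        ] [[-2.39071287e-02  9.95901982e-01 -8.72220763e-02  4.54320085e+02]
 [-9.99541712e-01 -2.21912841e-02  2.05891514e-02 -1.66929156e+02]
 [ 1.85692068e-02  8.76743310e-02  9.95976102e-01  1.33953472e+03]
 [ 0.00000000e+00  0.00000000e+00  0.00000000e+00  1.00000000e+00]]
side [[398.78125247   0.         258.76377052]
 [  0.         398.78125247 189.27595259]
 [  0.           0.           1.        ]] [-0.03786151  0.          0.          0.          0.        ] [[-9.64483038e-01  8.64987482e-02 -2.49580519e-01  3.30111488e+02]
 [-2.63178917e-01 -3.95409763e-01  8.79993169e-01  6.63273268e+02]
 [-2.25682663e-02  9.14422816e-01  4.04130656e-01  5.13091171e+02]
 [ 0.00000000e+00  0.00000000e+00  0.00000000e+00  1.00000000e+00]]
```

View pics/top0.png

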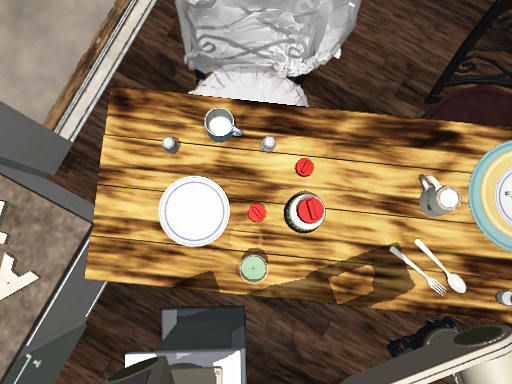

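View pics/side0.png

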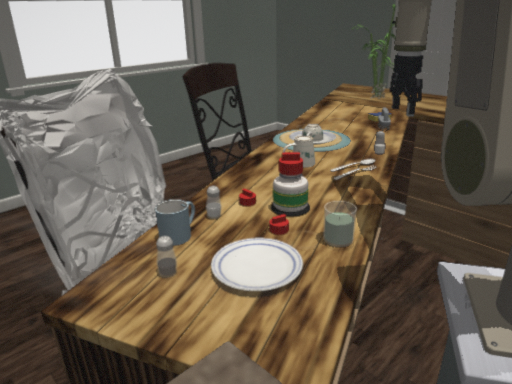

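The top view shows the jar with its red cap at about (311,210). Two smaller loose red caps lie on the counter at (305,167) and (257,212), and the saucer is at (194,211). The candle is at (254,268), the mug at (220,124) and the shakers at (170,144) and (268,143). The cap meant should be the larger one on the jar; I'll check its size in an enlarged crop.

```bash
cat > h.py <<'E'
import cv2,numpy as np
def ray(d,uv):
    p=cv2.undistortPoints(np.float64(uv).reshape(-1,1,2),d["intrinsics"],d["dist"]).reshape(-1,2)
    v=np.c_[p[:,0],-p[:,1],-np.ones(len(p))]@d["extrinsics"][:3,:3].T
    return d["extrinsics"][:3,3],v
def onz(d,uv,z):
    o,v=ray(d,uv);return o+v*((z-o[2])/v[:,2])[:,None]
def proj(d,P):
    E=np.linalg.inv(d["extrinsics"]);c=np.atleast_2d(P)@E[:3,:3].T+E[:3,3]
    c=c*[1,-1,-1];return cv2.projectPoints(c.reshape(-1,1,3),np.zeros(3),np.zeros(3),d["intrinsics"],d["dist"])[0].reshape(-1,2)
E
python3 - <<'E'
from h import *
t=np.load("top0.npz");s=np.load("side0.npz")
for nm,d in(("top",t),("side",s)):
    f=d["frame"];hsv=cv2.cvtColor(f,cv2.COLOR_RGB2HSV)
    m=(((hsv[...,0]<8)|(hsv[...,0]>172))&(hsv[...,1]>150)&(hsv[...,2]>70)).astype(np.uint8)
    n,l,st,c=cv2.connectedComponentsWithStats(m)
    for i in range(1,n):
        if st[i,4]>40:
            cs=cv2.findContours((l==i).astype(np.uint8),0,2)[0][0];
            print(nm,st[i],c[i].round(1),cv2.minEnclosingCircle(cs))
            if nm=="top":
                for z in (147,30):
                    P=onz(d,cs.reshape(-1,2)+0.0,z)[:,:2].astype(np.float32)
                    print("  z",z,cv2.minEnclosingCircle(P))
c=t["frame"][150:240,240:350];d2=s["frame"][130:250,220:340]
cv2.imwrite("pics/crop.png",np.hstack([cv2.resize(c,(0,0),fx=4.5,fy=4.5,interpolation=2)[:400],cv2.resize(d2,(300,400),interpolation=2)])[:,:,::-1])
# saucer
f=t["frame"];hsv=cv2.cvtColor(f,cv2.COLOR_RGB2HSV)
m=((hsv[...,1]<60)&(hsv[...,2]>110)).astype(np.uint8);m[:165]=0;m[260:]=0;m[:,:140]=0;m[:,245:]=0
cs=max(cv2.findContours(m,0,2)[0],key=cv2.contourArea)
P=onz(t,cs.reshape(-1,2)+0.0,19)[:,:2].astype(np.float32);print("saucer",cv2.fitEllipse(P))
for nm,u,z in(("candle",(254,268),90),("mug",(220,124),90),("salt/pep",(268,143),90),("sh2",(170,144),90),("tall",(447,200),80)):print(nm,onz(t,[u],z))
E
```

```text
top [295 158  19  19 265] [304.2 167. ] ((304.0, 167.0), 9.219644546508789)
  z 147 ((636.890625, -333.842529296875), 23.947179794311523)
  z 30 ((654.802734375, -350.21844482421875), 26.296581268310547)
top [297 197  27  27 536] [310.  209.9] ((310.0, 210.0), 13.341764450073242)
  z 147 ((526.0408935546875, -345.3506774902344), 33.92549133300781)
  z 30 ((533.0775146484375, -362.8556823730469), 37.253929138183594)
top [248 204  18  18 259] [256.6 212.5] ((256.7112731933594, 212.45774841308594), 9.074748039245605)
  z 147 ((522.9253540039062, -209.4978790283203), 23.080474853515625)
  z 30 ((529.6561889648438, -213.6742706298828), 25.344940185546875)
side [279 152  24  23 464] [290.3 163.3] ((290.63702392578125, 163.51441955566406), 13.607125282287598)
side [239 189  17  17 220] [247.1 197.5] ((247.0108642578125, 196.8586883544922), 9.320405006408691)
side [269 214  20  21 322] [278.8 224.3] ((278.70001220703125, 223.6999969482422), 11.053597450256348)
saucer ((539.6044921875, -37.38261413574219), (197.292236328125, 198.0673065185547), 17.179903030395508)
candle [[ 379.93316515 -200.68198757   90.        ]]
mug [[ 767.55440177 -118.40250808   90.        ]]
salt/pep [[ 712.98310327 -246.72954893   90.        ]]
sh2 [[715.41319558  16.62061595  90.        ]]
tall [[ 548.81068481 -725.65622528   80.        ]]
```

View pics/crop.png

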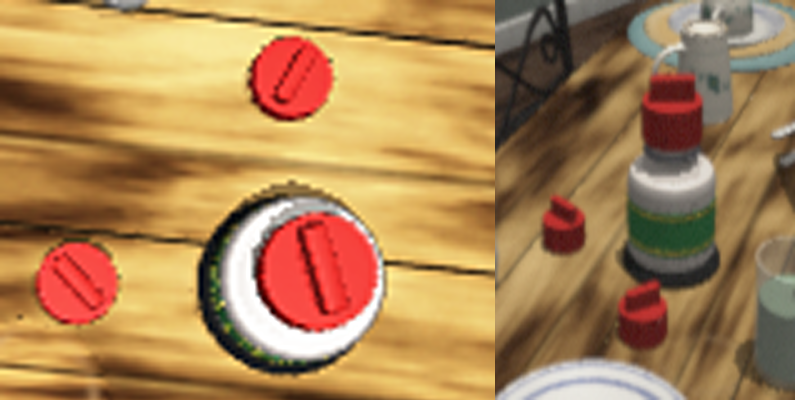

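The cap on the jar, at (310,210), measures about 67 mm across, which fits the 66 mm given. The two loose ones are about 48 mm across, so they are decoys. Next I'll measure the wing and the centre.

Run:
```python
from h import *
t=np.load("top0.npz");s=np.load("side0.npz")
a=cv2.resize(t["frame"][192:228,292:328],(576,576),interpolation=cv2.INTER_CUBIC)
cv2.imwrite("pics/wt.png",a[:,:,::-1])
b=cv2.resize(s["frame"][145:220,265:320],(550,600)[:2],interpolation=cv2.INTER_CUBIC)
cv2.imwrite("pics/ws.png",b[:,:,::-1])
# saucer inner blue ring
f=t["frame"].astype(int);m=((f[...,2]-f[...,0]>12)&(f.min(2)>90)).astype(np.uint8)
m[:165]=0;m[260:]=0;m[:,:140]=0;m[:,245:]=0
y,x=np.nonzero(m);P=onz(t,np.c_[x,y],14)[:,:2].astype(np.float32);print(len(P),cv2.fitEllipse(P) if len(P)>9 else 0)
```

```text
392 ((539.3074951171875, -37.28761672973633), (170.2786865234375, 172.85289001464844), 95.41690063476562)
```

View pics/wt.png

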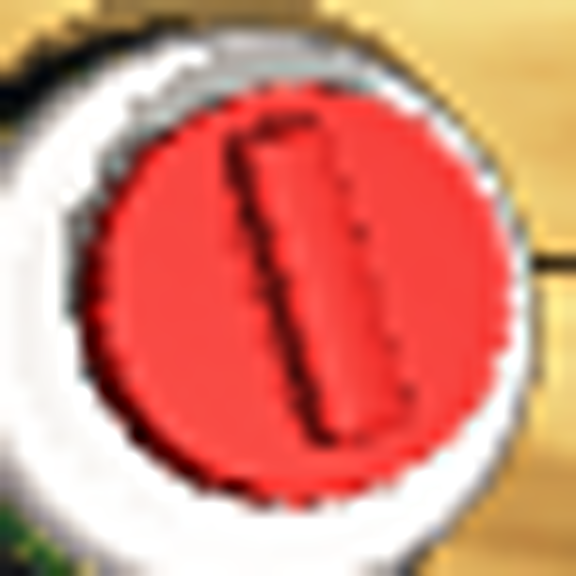

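View pics/ws.png

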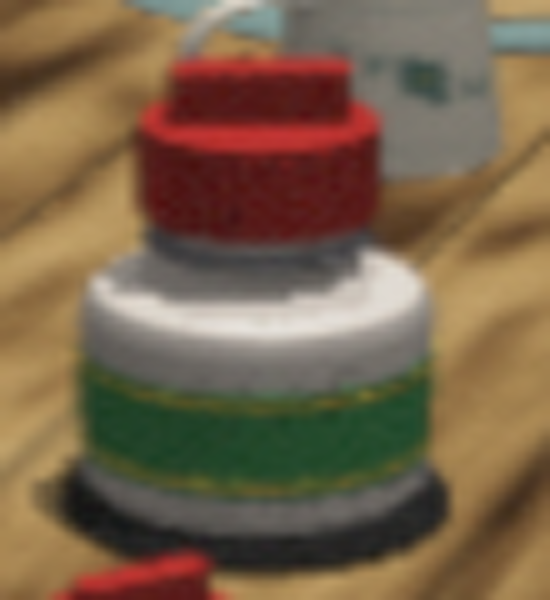

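Run:
```python
from h import *
t=np.load("top0.npz");s=np.load("side0.npz")
T=lambda p:(np.array(p,float)+.5)/16-.5+[292,192]
c=T([(243,142),(322,122),(408,405),(325,440)])
P=onz(t,c,167);print(P.round(1));print("mean",P.mean(0), "lens",[np.linalg.norm(P[i]-P[(i+1)%4]).round(1) for i in range(4)])
d1=P[0]-P[3];d2=P[1]-P[2]
print([np.degrees(np.arctan2(d[1],d[0])).round(1) for d in(d1,d2)])
# dark line (top left edge) and right edge lines
for L in ([(235,150),(258,240),(280,320),(310,425)],[(345,190),(360,237),(380,300),(403,390)]):
    Q=onz(t,T(L),167);f=np.polyfit(Q[:,0],Q[:,1],1);print("ang",np.degrees(np.arctan(f[0])),"y@526",np.polyval(f,526))
# circle: top face boundary on the right side
f=t["frame"];hsv=cv2.cvtColor(f,cv2.COLOR_RGB2HSV)
m=(((hsv[...,0]<8)|(hsv[...,0]>172))&(hsv[...,1]>150)&(hsv[...,2]>180)).astype(np.uint8)
m2=np.zeros_like(m);m2[195:226,295:326]=m[195:226,295:326]
cs=max(cv2.findContours(m2,0,2)[0],key=cv2.contourArea)
Q=onz(t,cv2.convexHull(cs).reshape(-1,2)+0.,147)[:,:2].astype(np.float32);print("topface",cv2.fitEllipse(Q),cv2.minEnclosingCircle(Q))
S=lambda p:(np.array(p,float)+.5)/[10,8]-.5+[265,145]
for g in((524,-350),(528,-348),(526,-345)):
    print(g,proj(s,[[*g,167],[*g,147]]),proj(t,[[*g,147]]))
print("side wing top corners",onz(s,S([(175,68),(350,65)]),167))
print("side skirt left/right at z147",onz(s,S([(138,130),(382,130)]),147))
```

```text
[[ 549.1 -335.   167. ]
 [ 552.  -347.5  167. ]
 [ 507.3 -359.4  167. ]
 [ 502.1 -346.2  167. ]]
mean [ 527.63120323 -347.00680305  167.        ] lens [np.float64(12.8), np.float64(46.2), np.float64(14.2), np.float64(48.3)]
[np.float64(13.4), np.float64(14.9)]
ang 13.307600835308657 y@526 -338.738281982693
ang 14.159411539039088 y@526 -354.72951162992524
topface ((526.4219360351562, -346.9454040527344), (63.58192443847656, 65.0505599975586), 95.14177703857422) ((526.0921630859375, -346.64093017578125), 33.19994354248047)
(524, -350) [[291.0486621  152.01811209]
 [290.97782073 158.99070255]] [[311.84559797 210.75788511]]
(528, -348) [[289.45308732 152.15511426]
 [289.39386036 159.13178556]] [[311.00574566 209.207672  ]]
(526, -345) [[289.96464391 152.55029884]
 [289.90144772 159.54430743]] [[309.85791387 210.01800435]]
side wing top corners [[ 546.00106672 -336.53519963  167.        ]
 [ 500.54539214 -349.01800941  167.        ]]
side skirt left/right at z147 [[ 554.504711   -328.70606952  147.        ]
 [ 490.25625799 -342.05892349  147.        ]]
```

The wing's centre is at about (526.5, -347) and it lies along 14.2°. The saucer's centre is at (539.5, -37.3). I'll move above the cap first, at the present height, with the fingers partly closed.

```bash
python3 -m creep '{"translation":[[15,-3,0],[30,-6.5,0],[40,-8.5,0],[45,-9.5,0],[45,-9.5,0],[45,-9.5,0],[45,-9.5,0],[40,-8.5,0],[30,-6,0],[12,-2.5,0]],"rotation":[[0,0,0],[0,0,0],[0,0,0],[0,0,0],[0,0,0],[0,0,0],[0,0,0],[0,0,0],[0,0,0],[0,0,0]],"claw":[40,40,40,40,40,40,40,40,40,40]}' 40
python3 -m creep '{"translation":[[0,0,0],[0,0,0],[0,0,0],[0,0,0]],"rotation":[[0,0,0.08],[0,0,0.077],[0,0,0],[0,0,0]],"claw":[40,40,40,40]}'
cat >> h.py <<'E'
from scipy.spatial.transform import Rotation as Ro
def d2t(st,target):
    R=Ro.from_euler("xyz",st["tcp_rot"],degrees=True).as_matrix()
    return R.T@(np.array(target)-st["tool_pos"])
E
python3 -c "
from h import *;from bench import *
s=sense();print(s['time'],s['tool_pos'],s['tcp_rot'],s['ft_force'],s['finger_gap'],s['joint_pos'].round(1));print(d2t(s,[526.5,-347,170]))"
```

```text
time: 1.1
tool_pos: [529.0, -344.4, 230.9]
tcp_rot: [-179.9, -0.0, 23.4]
ft_force: [-0.9, -0.0, 0.2]
finger_gap: 40.2
time: 1.5
tool_pos: [526.2, -347.7, 231.2]
tcp_rot: [-180.0, 0.0, 14.3]
ft_force: [-0.1, 0.7, 1.3]
finger_gap: 40.2
1.5 [ 526.2462757  -347.72824283  231.15540253] [-1.79984436e+02  1.57798589e-02  1.43054183e+01] [-0.0698501   0.69831216  1.32454778] 40.16355917080853 [-38.1  12.2  80.   -0.   87.8  37.6]
[ 0.44264173 -0.62635599 61.15545534]
```

```bash
python3 -m creep '{"translation":[[0.4,-0.6,10],[0,0,16],[0,0,16],[0,0,6],[0,0,0],[0,0,0]],"rotation":[[0,0,0],[0,0,0],[0,0,0],[0,0,0],[0,0,0],[0,0,0]],"claw":[40,40,40,40,40,40]}'
python3 - <<'E'
from h import *;from bench import *
d=snapshot("side");t=snapshot("top")
a=cv2.resize(d["frame"][110:190,250:330],(560,560),interpolation=2);b=cv2.resize(t["frame"][185:235,285:335],(240,240))
b=cv2.copyMakeBorder(b,0,320,0,0,cv2.BORDER_CONSTANT)
cv2.imwrite("pics/s1.png",np.hstack([a,b])[:,:,::-1])
E
```

```text
time: 2.1
tool_pos: [526.7, -347.0, 183.1]
tcp_rot: [-180.0, 0.0, 14.2]
ft_force: [0.4, -0.1, 0.4]
finger_gap: 40.2
```

View pics/s1.png

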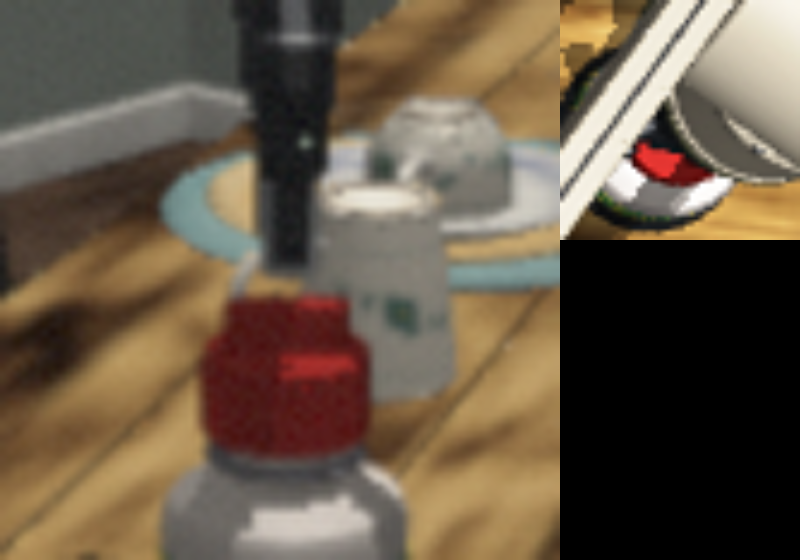

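In the side crop the fingers, around (288,265), hang in line with the middle of the wing, around (287,320). I'll go down over the wing and close gently.

```bash
python3 -m creep '{"translation":[[0,0,10],[0,0,12],[0,0,8],[0,0,2],[0,0,0]],"rotation":[[0,0,0],[0,0,0],[0,0,0],[0,0,0],[0,0,0]],"claw":[40,40,40,40,40]}' 30
python3 -m creep '{"translation":[[0,0,0],[0,0,0],[0,0,0],[0,0,0],[0,0,0],[0,0,0]],"rotation":[[0,0,0],[0,0,0],[0,0,0],[0,0,0],[0,0,0],[0,0,0]],"claw":[10,5,5,5,5,5]}' 30
```

```text
time: 2.7
tool_pos: [526.3, -346.7, 150.2]
tcp_rot: [-179.9, 0.1, 14.2]
ft_force: [0.3, 0.2, 0.1]
finger_gap: 40.0
time: 3.3
tool_pos: [527.1, -347.3, 151.8]
tcp_rot: [180.0, -0.0, 14.2]
ft_force: [0.9, -1.2, 1.8]
finger_gap: 13.2
```

```bash
python3 -m creep '{"translation":[[0,0,0],[0,0,0],[0,0,1],[0,0,0],[0,0,0]],"rotation":[[0,0,0],[0,0,0],[0,0,0],[0,0,0],[0,0,0]],"claw":[5,5,5,5,5]}' 70
python3 -m creep '{"translation":[[0,0,1],[0,0,0],[0,0,0]],"rotation":[[0,0,0],[0,0,0],[0,0,0]],"claw":[5,5,5]}'
python3 -m creep '{"translation":[[0,0,1],[0,0,0],[0,0,0]],"rotation":[[0,0,0],[0,0,0],[0,0,0]],"claw":[5,5,5]}'
```

```text
time: 3.8
tool_pos: [526.9, -347.2, 150.4]
tcp_rot: [180.0, -0.0, 14.2]
ft_force: [1.3, -1.9, 2.8]
finger_gap: 11.9
time: 4.1
tool_pos: [526.8, -347.1, 149.3]
tcp_rot: [180.0, -0.0, 14.2]
ft_force: [1.1, -1.8, 3.4]
finger_gap: 11.8
time: 4.4
tool_pos: [526.8, -347.1, 148.3]
tcp_rot: [180.0, -0.0, 14.2]
ft_force: [0.9, -1.6, 3.2]
finger_gap: 12.0
```

```bash
for i in 1; do python3 -m creep '{"translation":[[0,0,1],[0,0,0],[0,0,0]],"rotation":[[0,0,0],[0,0,0],[0,0,0]],"claw":[5,5,5]}'; done
python3 -m creep '{"translation":[[0,0,1],[0,0,0],[0,0,0]],"rotation":[[0,0,0],[0,0,0],[0,0,0]],"claw":[5,5,5]}'
```

```text
time: 4.7
tool_pos: [526.8, -347.1, 147.3]
tcp_rot: [180.0, -0.0, 14.2]
ft_force: [1.4, -1.8, 4.1]
finger_gap: 12.1
time: 5.0
tool_pos: [526.8, -347.1, 146.3]
tcp_rot: [180.0, -0.0, 14.2]
ft_force: [1.2, -3.1, 3.9]
finger_gap: 12.2
```

```bash
python3 -m creep '{"translation":[[0,0,0.7],[0,0,0],[0,0,0]],"rotation":[[0,0,0],[0,0,0],[0,0,0]],"claw":[5,5,5]}'
python3 -m creep '{"translation":[[0,0,0.7],[0,0,0],[0,0,0]],"rotation":[[0,0,0],[0,0,0],[0,0,0]],"claw":[5,5,5]}'
```

```text
time: 5.3
tool_pos: [526.8, -347.1, 145.6]
tcp_rot: [180.0, -0.0, 14.2]
ft_force: [1.6, -2.2, 4.9]
finger_gap: 12.1
time: 5.6
tool_pos: [526.8, -347.2, 145.3]
tcp_rot: [180.0, -0.0, 14.2]
ft_force: [0.8, -2.6, 6.1]
finger_gap: 11.9
```

```bash
python3 -m creep '{"translation":[[0,0,0.5],[0,0,0],[0,0,0]],"rotation":[[0,0,0],[0,0,0],[0,0,0]],"claw":[5,5,5]}'
```

```text
time: 5.9
tool_pos: [526.9, -347.2, 145.1]
tcp_rot: [180.0, -0.0, 14.2]
ft_force: [-1.1, -1.8, 7.7]
finger_gap: 12.2
```

```bash
python3 -m creep '{"translation":[[0,0,1],[0,0,0],[0,0,0]],"rotation":[[0,0,0],[0,0,0],[0,0,0]],"claw":[5,5,5]}'
python3 -m creep '{"translation":[[0,0,1],[0,0,0],[0,0,0]],"rotation":[[0,0,0],[0,0,0],[0,0,0]],"claw":[5,5,5]}'
```

```text
time: 6.2
tool_pos: [526.9, -347.3, 144.9]
tcp_rot: [180.0, -0.0, 14.2]
ft_force: [-2.6, -0.7, 12.6]
finger_gap: 12.1
time: 6.5
tool_pos: [527.0, -347.4, 144.6]
tcp_rot: [179.9, -0.0, 14.2]
ft_force: [-3.6, 0.5, 17.2]
finger_gap: 12.1
```

```bash
python3 -m creep '{"translation":[[0,0,0.7],[0,0,0],[0,0,0]],"rotation":[[0,0,0],[0,0,0],[0,0,0]],"claw":[5,5,5]}'
python3 -c "
from bench import *
import numpy as np
s=sense();print(s['ft_force'],s['wrist_torque'],s['tool_pos'])
snapshot('side');s=sense();print(s['ft_force'],s['wrist_torque'])"
```

```text
time: 6.8
tool_pos: [527.1, -347.4, 144.4]
tcp_rot: [179.9, -0.1, 14.2]
ft_force: [-5.3, 2.0, 19.9]
finger_gap: 11.9
[-5.28019255  1.98427381 19.89690529] [0.57960507 0.98275428 0.02462505] [ 527.11440442 -347.41319391  144.44611467]
[-5.30960391  1.84163345 20.40731727] [ 0.6170754   0.99900627 -0.06895915]
```

At 20 N the cap has bottomed on the collar. I'll start the counter-clockwise turn gently, checking the moment.

```bash
python3 -m creep '{"translation":[[0,0,0],[0,0,0],[0,0,0]],"rotation":[[0,0,-0.05],[0,0,-0.05],[0,0,0]],"claw":[5,5,5]}'
python3 -c "
from bench import *
s=sense();print(s['ft_force'],s['wrist_torque'],s['tool_pos'])"
```

```text
time: 7.15
tool_pos: [527.6, -347.6, 144.6]
tcp_rot: [179.9, -0.1, 20.0]
ft_force: [-2.0, 1.6, 17.8]
finger_gap: 12.0
[-2.02672902  1.62015647 17.84089684] [0.42369962 0.49089227 0.03887243] [ 527.64451652 -347.60389081  144.57905771]
```

```bash
python3 -m creep '{"translation":[[0,0,0.6],[0,0,0],[0,0,0]],"rotation":[[0,0,0],[0,0,-0.03],[0,0,0]],"claw":[5,5,5]}'
python3 -c "
from bench import *
s=sense();print(s['ft_force'],s['wrist_torque'],s['tool_pos'])"
```

```text
time: 7.45
tool_pos: [527.8, -347.7, 144.4]
tcp_rot: [179.8, -0.1, 21.7]
ft_force: [-3.2, 2.1, 20.7]
finger_gap: 11.9
[-3.19971033  2.12682867 20.69811683] [ 0.61199674  0.70205557 -0.15542586] [ 527.80965082 -347.66527067  144.40895347]
```

```bash
python3 -m creep '{"translation":[[0,0,0],[0,0,0],[0,0,0],[0,0,0]],"rotation":[[0,0,-0.05],[0,0,-0.05],[0,0,-0.05],[0,0,0]],"claw":[5,5,5,5]}'
python3 -c "
from bench import *
s=sense();print(s['ft_force'],s['wrist_torque'],s['tool_pos'])"
```

```text
time: 7.85
tool_pos: [528.2, -347.8, 144.5]
tcp_rot: [179.8, -0.1, 30.3]
ft_force: [-1.5, 0.5, 19.2]
finger_gap: 12.4
[-1.53279378  0.53508707 19.18167142] [ 0.48381122  0.33399779 -0.06250775] [ 528.16887271 -347.75970452  144.50799759]
```

```bash
python3 -m creep '{"translation":[[0,0,0.3],[0,0,0],[0,0,0],[0,0,0.1],[0,0,0]],"rotation":[[0,0,-0.05],[0,0,-0.06],[0,0,-0.06],[0,0,-0.06],[0,0,0]],"claw":[5,5,5,5,5]}'
python3 -c "
from bench import *
s=sense();print(s['ft_force'],s['wrist_torque'],s['tool_pos'])"
```

```text
time: 8.35
tool_pos: [527.8, -347.6, 144.3]
tcp_rot: [179.8, -0.1, 43.5]
ft_force: [-3.1, 1.7, 21.9]
finger_gap: 12.0
[-3.12804273  1.73124136 21.87973637] [ 0.68042675  0.84652506 -0.24473893] [ 527.84788604 -347.62145417  144.33034469]
```

```bash
python3 -m creep '{"translation":[[0,0,0.2],[0,0,0],[0,0,0],[0,0,0],[0,0,0]],"rotation":[[0,0,-0.05],[0,0,-0.06],[0,0,-0.06],[0,0,-0.06],[0,0,0]],"claw":[5,5,5,5,5]}'
python3 -c "
from bench import *
s=sense();print(s['ft_force'],s['wrist_torque'],s['tool_pos'])"
```

```text
time: 8.85
tool_pos: [528.2, -347.9, 144.3]
tcp_rot: [179.7, 0.0, 56.7]
ft_force: [-2.8, 1.8, 22.3]
finger_gap: 11.8
[-2.76272315  1.80431761 22.26696657] [ 0.51408482  0.60913715 -0.12726958] [ 528.17393218 -347.87221888  144.32949789]
```

```bash
python3 -m creep '{"translation":[[0,0,-0.2],[0,0,0],[0,0,0],[0,0,0],[0,0,0]],"rotation":[[0,0,-0.06],[0,0,-0.07],[0,0,-0.07],[0,0,-0.07],[0,0,0]],"claw":[5,5,5,5,5]}'
python3 -m creep '{"translation":[[0,0,0],[0,0,0],[0,0,0],[0,0,0],[0,0,0],[0,0,0]],"rotation":[[0,0,-0.07],[0,0,-0.07],[0,0,-0.07],[0,0,-0.07],[0,0,0],[0,0,0]],"claw":[5,5,5,5,5,5]}'
python3 - <<'E'
from h import *;from bench import *
d=snapshot("side");t=snapshot("top");s=sense();print(s['ft_force'],s['wrist_torque'],s['tool_pos'],s['joint_pos'].round(1))
a=cv2.resize(d["frame"][110:210,240:340],(600,600),interpolation=2)
cv2.imwrite("pics/s2.png",a[:,:,::-1])
E
```

```text
time: 9.35
tool_pos: [527.5, -347.5, 144.3]
tcp_rot: [179.8, 0.0, 72.2]
ft_force: [-5.6, 2.8, 23.1]
finger_gap: 12.2
time: 9.95
tool_pos: [527.9, -347.8, 144.4]
tcp_rot: [179.8, 0.1, 88.1]
ft_force: [-3.3, 2.0, 21.4]
finger_gap: 12.2
[-3.28906604  1.90102145 22.02428794] [ 0.38310838  0.83323014 -0.01844347] [ 527.84885801 -347.79846109  144.37082657] [-38.   15.2  85.7  -0.   78.9 -36.1]
```

View pics/s2.png

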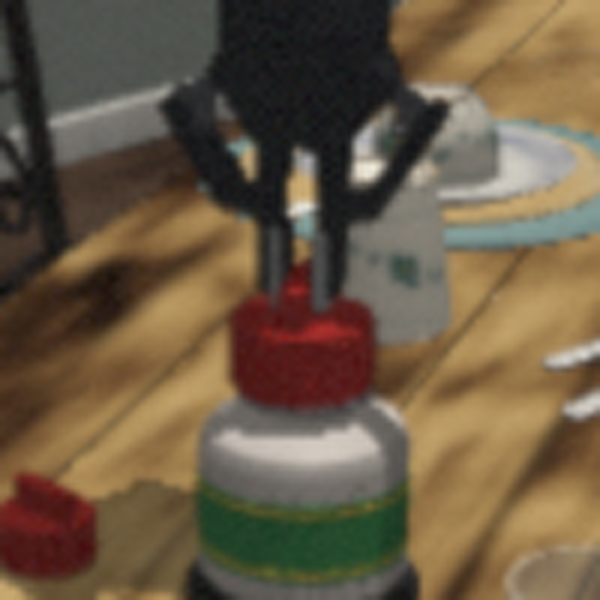

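The wing now points at the camera, around (295,290), and the cap has turned about 74°. I'll lift it slowly.

```bash
python3 -m creep '{"translation":[[0,0,-2],[0,0,-3],[0,0,-3],[0,0,-3],[0,0,-3],[0,0,0]],"rotation":[[0,0,0],[0,0,0],[0,0,0],[0,0,0],[0,0,0],[0,0,0]],"claw":[5,5,5,5,5,5]}'
python3 -m creep '{"translation":[[0,0,-5],[0,0,-8],[0,0,-10],[0,0,-12],[0,0,-15],[0,0,-10],[0,0,-5],[0,0,0],[0,0,0]],"rotation":[[0,0,0],[0,0,0],[0,0,0],[0,0,0],[0,0,0],[0,0,0],[0,0,0],[0,0,0],[0,0,0]],"claw":[5,5,5,5,5,5,5,5,5]}'
python3 - <<'E'
from h import *;from bench import *
d=snapshot("side");s=sense();print(s['ft_force'],s['wrist_torque'],s['tool_pos'],s['tcp_rot'])
a=cv2.resize(d["frame"][60:210,210:360],(600,600),interpolation=2)
cv2.imwrite("pics/s3.png",a[:,:,::-1]);np.savez("side3.npz",**d)
print(d2t(s,[539.5,-37.3,s['tool_pos'][2]]))
E
```

```text
time: 10.65
tool_pos: [526.5, -346.7, 154.5]
tcp_rot: [-180.0, -0.0, 88.1]
ft_force: [1.9, -0.6, 1.3]
finger_gap: 11.6
time: 11.55
tool_pos: [526.6, -346.9, 219.3]
tcp_rot: [-180.0, -0.0, 88.1]
ft_force: [0.3, -0.0, -1.4]
finger_gap: 11.8
[-0.39127872  0.50942099 -0.7267292 ] [ 0.02373067 -0.01263477 -0.01587964] [ 526.43371771 -346.83177779  218.88393121] [-1.79941402e+02 -3.96170845e-02  8.81093353e+01]
[3.09794283e+02 2.84721026e+00 2.11295052e-01]
```

View pics/s3.png

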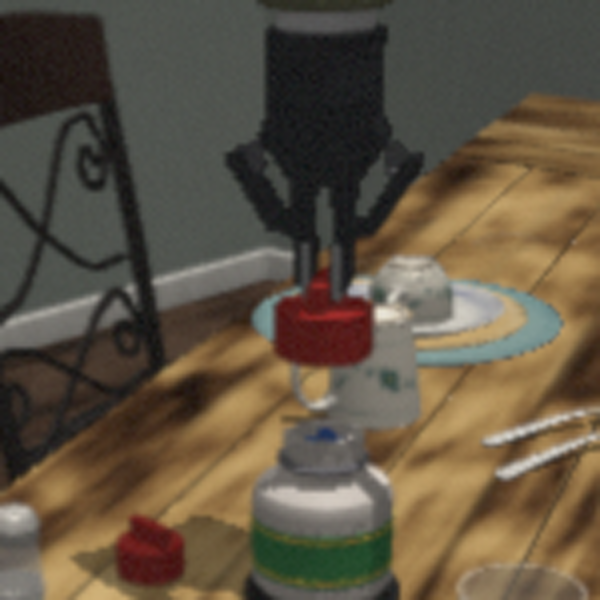

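The cap hangs level in the fingers, around (290,143) in the side image, and the jar below is open. Next I'll measure the height of the cap's lower edge and carry it across.

```bash
python3 -m creep '{"translation":[[10,0,0],[25,0.5,0],[40,0.5,0],[45,0.5,0],[45,0.5,0],[45,0.5,0],[45,0.3,0],[30,0,0],[17,0,0],[8,0,0]],"rotation":[[0,0,0],[0,0,0],[0,0,0],[0,0,0],[0,0,0],[0,0,0],[0,0,0],[0,0,0],[0,0,0],[0,0,0]],"claw":[5,5,5,5,5,5,5,5,5,5]}'
python3 -m creep '{"translation":[[0,0,15],[0,0,25],[0,0,30],[0,0,25],[0,0,15],[0,0,0],[0,0,0]],"rotation":[[0,0,0],[0,0,0],[0,0,0],[0,0,0],[0,0,0],[0,0,0],[0,0,0]],"claw":[5,5,5,5,5,5,5]}'
python3 - <<'E'
from h import *;from bench import *
d3=np.load("side3.npz")
for z in (175,180,185,190):print(z,proj(d3,[[520.1,-314.5,z],[520.1,-314.5,z+34]]).round(1).tolist())
d=snapshot("side");s=sense();t=snapshot("top");print(s['time'],s['ft_force'],s['tool_pos'],s['tcp_rot'])
print("to go",d2t(s,[539.5,-37.3,60]))
a=cv2.resize(d["frame"][150:310,190:350],(640,600),interpolation=2)
cv2.imwrite("pics/s4.png",a[:,:,::-1]);np.savez("side4.npz",**d)
cv2.imwrite("pics/t4.png",cv2.resize(t["frame"][150:270,140:260],(600,600),interpolation=2)[:,:,::-1])
E
```

```text
time: 12.6
tool_pos: [539.2, -34.9, 219.2]
tcp_rot: [-180.0, -0.0, 88.3]
ft_force: [-0.3, 0.5, -0.7]
finger_gap: 12.2
time: 13.3
tool_pos: [539.9, -37.9, 109.9]
tcp_rot: [-180.0, 0.0, 88.1]
ft_force: [-0.0, 0.8, 0.5]
finger_gap: 11.9
175 [[289.9, 153.4], [290.1, 141.0]]
180 [[290.0, 151.6], [290.1, 139.1]]
185 [[290.0, 149.8], [290.1, 137.2]]
190 [[290.0, 148.0], [290.1, 135.3]]
13.35 [-0.20569206  0.30784498 -0.77238002] [540.61889293 -37.8659227  110.85494071] [1.79904574e+02 1.45005655e-02 8.80795496e+01]
to go [ 0.54097908 -1.22192613 50.85284086]
```

View pics/s4.png

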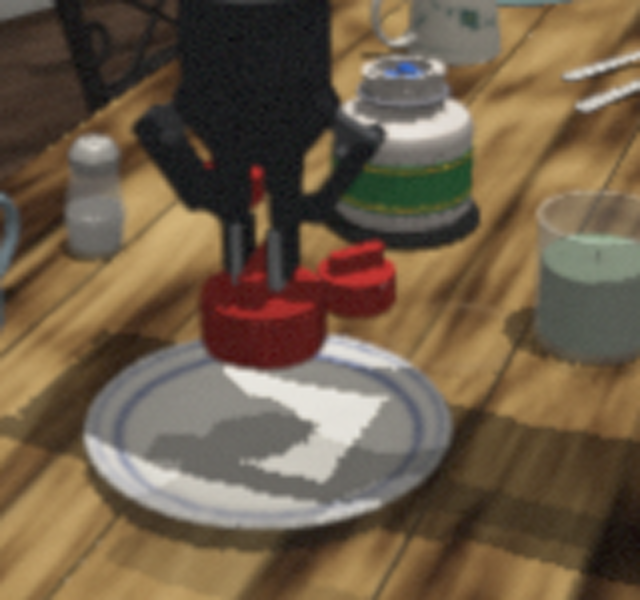

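View pics/t4.png

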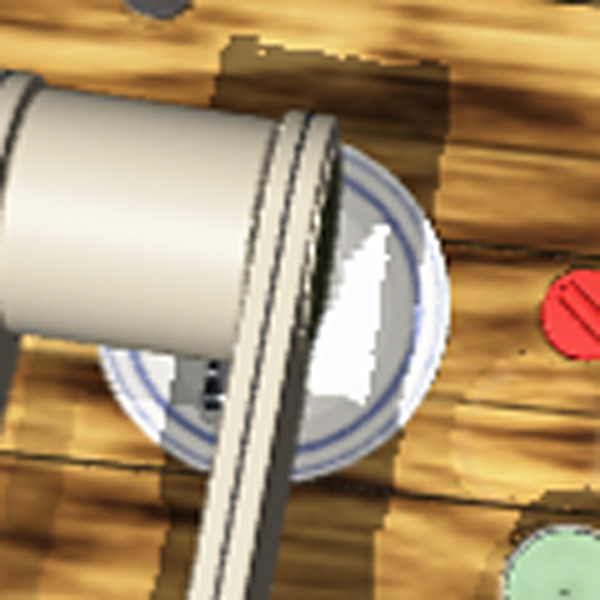

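The cap hangs upright over the saucer, around (255,238) in the side image, with its lower edge about 74 mm above the counter. I'll lower most of the way, then feel for contact.

```bash
python3 -m creep '{"translation":[[0.5,-0.8,10],[0,0,15],[0,0,15],[0,0,10],[0,0,6],[0,0,0],[0,0,0]],"rotation":[[0,0,0],[0,0,0],[0,0,0],[0,0,0],[0,0,0],[0,0,0],[0,0,0]],"claw":[5,5,5,5,5,5,5]}'
python3 -m creep '{"translation":[[0,0,1.5],[0,0,1],[0,0,0],[0,0,0]],"rotation":[[0,0,0],[0,0,0],[0,0,0],[0,0,0]],"claw":[5,5,5,5]}'
python3 - <<'E'
from h import *;from bench import *
d=snapshot("side");s=sense();print(s['time'],s['ft_force'],s['tool_pos'],s['tcp_rot'])
print("to go",d2t(s,[539.5,-37.3,45]))
a=cv2.resize(d["frame"][200:300,200:310],(660,600),interpolation=2)
cv2.imwrite("pics/s5.png",a[:,:,::-1])
E
```

```text
time: 14.1
tool_pos: [539.1, -36.8, 53.8]
tcp_rot: [-180.0, -0.0, 88.1]
ft_force: [0.4, -0.4, 0.8]
finger_gap: 12.0
time: 14.5
tool_pos: [539.2, -36.8, 51.4]
tcp_rot: [180.0, 0.0, 88.1]
ft_force: [0.4, -0.5, -0.4]
finger_gap: 11.9
14.55 [-0.37267529  0.82538014 -0.31660915] [539.11451219 -36.79360426  51.37505987] [1.79983748e+02 8.66773299e-04 8.81104001e+01]
to go [-0.49331294  0.40016767  6.3751811 ]
```

View pics/s5.png

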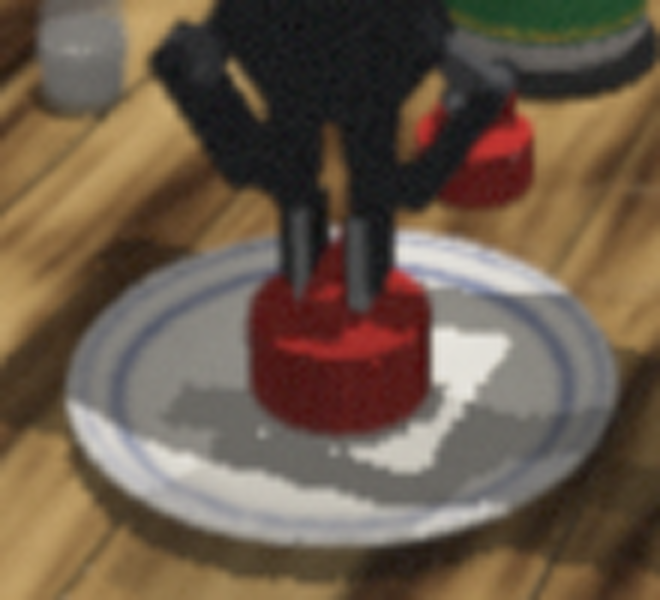

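The cap is centred over the flat, around (257,263), with little gap left. I'll go down in 1 mm steps, watching the force.

```bash
python3 -m creep '{"translation":[[0,0,1],[0,0,1],[0,0,0],[0,0,0]],"rotation":[[0,0,0],[0,0,0],[0,0,0],[0,0,0]],"claw":[5,5,5,5]}'
python3 -m creep '{"translation":[[0,0,1],[0,0,0],[0,0,0]],"rotation":[[0,0,0],[0,0,0],[0,0,0]],"claw":[5,5,5]}'
python3 -m creep '{"translation":[[0,0,1],[0,0,0],[0,0,0]],"rotation":[[0,0,0],[0,0,0],[0,0,0]],"claw":[5,5,5]}'
```

```text
time: 14.95
tool_pos: [538.9, -36.8, 49.1]
tcp_rot: [-180.0, -0.0, 88.1]
ft_force: [0.7, 0.1, -0.8]
finger_gap: 11.9
time: 15.25
tool_pos: [539.0, -36.8, 48.1]
tcp_rot: [-180.0, -0.0, 88.1]
ft_force: [-1.2, 0.5, -1.0]
finger_gap: 12.0
time: 15.55
tool_pos: [539.0, -36.8, 47.2]
tcp_rot: [-180.0, -0.0, 88.1]
ft_force: [0.3, 0.2, -0.9]
finger_gap: 11.9
```

```bash
python3 -m creep '{"translation":[[0,0,0.7],[0,0,0],[0,0,0]],"rotation":[[0,0,0],[0,0,0],[0,0,0]],"claw":[5,5,5]}'
```

```text
time: 15.85
tool_pos: [539.2, -36.8, 46.7]
tcp_rot: [180.0, 0.0, 88.1]
ft_force: [-0.5, 1.1, 0.7]
finger_gap: 12.1
```

```bash
python3 -m creep '{"translation":[[0,0,0.6],[0,0,0],[0,0,0]],"rotation":[[0,0,0],[0,0,0],[0,0,0]],"claw":[5,5,5]}'
python3 -m creep '{"translation":[[0,0,0.4],[0,0,0],[0,0,0]],"rotation":[[0,0,0],[0,0,0],[0,0,0]],"claw":[5,5,5]}'
```

```text
time: 16.15
tool_pos: [539.4, -36.9, 46.5]
tcp_rot: [180.0, 0.0, 88.1]
ft_force: [-1.0, 0.4, 4.8]
finger_gap: 11.9
time: 16.45
tool_pos: [539.5, -36.9, 46.4]
tcp_rot: [179.9, 0.0, 88.1]
ft_force: [-1.6, -0.3, 7.4]
finger_gap: 11.9
```

The cap is on the saucer (7 N). I'll ease off, then open.

```bash
python3 -m creep '{"translation":[[0,0,-0.9],[0,0,0],[0,0,0]],"rotation":[[0,0,0],[0,0,0],[0,0,0]],"claw":[5,5,5]}' 30
python3 -m creep '{"translation":[[0,0,0],[0,0,0],[0,0,0],[0,0,0],[0,0,0],[0,0,0],[0,0,0],[0,0,0]],"rotation":[[0,0,0],[0,0,0],[0,0,0],[0,0,0],[0,0,0],[0,0,0],[0,0,0],[0,0,0]],"claw":[16,20,26,32,40,40,40,40]}'
```

```text
time: 16.75
tool_pos: [539.3, -36.9, 46.7]
tcp_rot: [180.0, 0.0, 88.1]
ft_force: [0.0, -0.0, 3.7]
finger_gap: 11.9
time: 17.55
tool_pos: [539.0, -36.8, 46.4]
tcp_rot: [180.0, 0.0, 88.1]
ft_force: [0.7, 0.2, -0.8]
finger_gap: 40.2
```

```bash
python3 -m creep '{"translation":[[0,0,-5],[0,0,-10],[0,0,-20],[0,0,-30],[0,0,-40],[0,0,-40],[0,0,-30],[0,0,-10],[0,0,0]],"rotation":[[0,0,0],[0,0,0],[0,0,0],[0,0,0],[0,0,0],[0,0,0],[0,0,0],[0,0,0],[0,0,0]],"claw":[40,40,40,40,40,40,40,40,40]}'
python3 -m creep '{"translation":[[-15,0,0],[-30,0,0],[-40,0,0],[-40,0,0],[-40,0,0],[-20,0,0],[-5,0,0],[0,0,0]],"rotation":[[0,0,0],[0,0,0],[0,0,0],[0,0,0],[0,0,0],[0,0,0],[0,0,0],[0,0,0]],"claw":[40,40,40,40,40,40,40,40]}'
python3 - <<'E'
from h import *;from bench import *
d=snapshot("side");t=snapshot("top");s=sense();print(s['time'],s['ft_force'],s['tool_pos'])
f=t["frame"];hsv=cv2.cvtColor(f,cv2.COLOR_RGB2HSV)
m=(((hsv[...,0]<8)|(hsv[...,0]>172))&(hsv[...,1]>150)&(hsv[...,2]>70)).astype(np.uint8)
n,l,st,c=cv2.connectedComponentsWithStats(m)
for i in range(1,n):
    if st[i,4]>40:
        cs=cv2.findContours((l==i).astype(np.uint8),0,2)[0][0];print(st[i],cv2.minEnclosingCircle(onz(t,cs.reshape(-1,2)+0.,42)[:,:2].astype(np.float32)))
cv2.imwrite("pics/s6.png",d["frame"][:,:,::-1]);cv2.imwrite("pics/t6.png",f[:,:,::-1])
E
```

```text
time: 18.45
tool_pos: [540.2, -37.0, 234.1]
tcp_rot: [179.7, 0.0, 88.1]
ft_force: [0.3, -0.0, -0.6]
finger_gap: 40.1
time: 19.25
tool_pos: [531.5, -227.4, 229.2]
tcp_rot: [-179.8, -0.1, 88.0]
ft_force: [-0.0, -0.2, 0.1]
finger_gap: 40.1
19.35 [0.07873221 0.29111326 0.09565592] [ 532.25131996 -225.91513928  230.20344051]
[296 158  18  16 193] ((654.3173217773438, -349.9560241699219), 24.71135902404785)
[182 199  23  24 445] ((539.0953979492188, -37.528228759765625), 33.00479507446289)
[248 208  14  14  86] ((524.7467041015625, -208.39804077148438), 23.440767288208008)
```

View pics/s6.png

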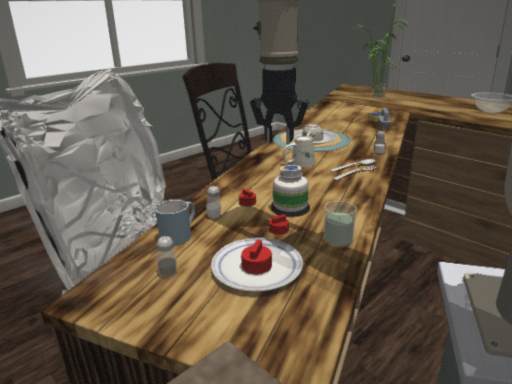

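View pics/t6.png

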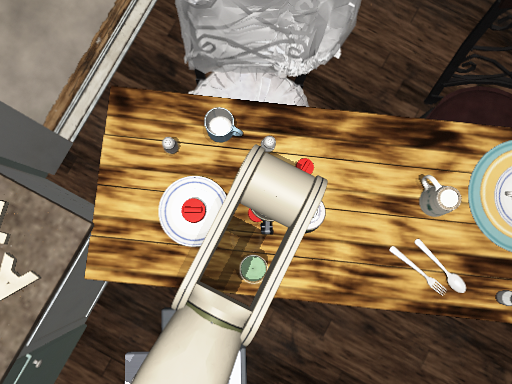

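The cap stands right side up in the middle of the saucer, at top (193,210) and side (257,262). Measured centre (539.1, -37.5) against the saucer's (539.5, -37.3). The jar and the bystanders look unmoved, and the arm touches nothing.

```bash
python3 -c "
from bench import *
print(hand_in())"
```

```text
the job is handed in; nothing more can be done
None
```

The jar is open, and its cap stands right side up in the middle of the saucer. I handed the job in at about 19.4 s.

- **Turning:** I gripped the 66 mm cap by its wing and pressed until the force rose steeply at the collar, then on to 20 N. I turned it about 74° counter-clockwise with almost no turning resistance. It then lifted straight off.
- **Force off target:** The push was meant to stay at 18–23 N. It read 17.8 N once early in the turn, which I corrected at once, and peaked at 23.1 N, well under the 30 N limit.
- **Placing:** Contact with the saucer peaked at about 7 N. I eased off to under 4 N before letting go.
- **Last checks:** The cap's measured centre is within about 0.5 mm of the saucer's centre. The wrist force is near zero and the gripper is clear of everything. By eye, the jar, mug, candle and both shakers are where they were. In the last top view the arm hid most of the jar, so I checked the jar in the side view.

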